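# Select the loaded station on a gated tube mixer

## Robot

A 6-joint arm with a two-finger parallel gripper is mounted at the origin on the work surface. World frame = base frame: x ahead of the robot, y to its left, z up, the work surface at z = 0. Lengths are in m, angles in rad, forces in N, time in s.
With the tool pointing down it reaches from about 0.35 to 0.775 m from the base axis. Payload 7.3 kg.
Tool frame: the origin (TCP) lies on the mounting face of the last link; the fingertips stand 178 mm ahead of it and the grasp point (between the pads) lies 159 mm ahead of it (robot.grip_depth is the distance from the TCP to the grasp point, in m); z points along the fingers, y is the line along which they close (so a half turn about z gives the same grasp; the last joint's range is limited). The gripper opens to 92 mm and grips with 3 to 60 N. Pads are 19 mm wide; open, the fingers measure 130 mm over their backs; the gripper's body (75 mm by 190 mm) begins 47 mm behind the grasp point.
Start: joints at [-1.429, 0.342, 1.524, -0, 1.275, -0.146], TCP at [0.149, -0.503, 0.405] pointing down, gripper open.
Joint ranges: [-2.53, 2.53], [-0.77, 2.02], [0.04, 2.7], [-1, 4.14], [0.28, 2.66], [-3.11, 3.11]. Speed limits (rad/s): [2.57, 2.57, 3.14, 3.14, 3.14, 3.14].

## Interface

Orientations are given as [roll, pitch, yaw] about the fixed x, y, z axes, in that order (R = Rz(yaw) Ry(pitch) Rx(roll)).
In Python, from cell import observe, cams, robot, models gives the robot as it stands.
- The arm moves only by the shell command python3 -m jog 'ROWS' [FORCE]. ROWS is JSON, a list of rows, each a list of 3 entries, a list of its own where there are three numbers: the shift along the tool's x, y, z each as a share of 0.4 m, from -1 to 1, then the turn about the tool's z as a share of pi rad, from -1 to 1, then the closure, from 0 (fully open) to 1 (shut). In form: [[[x, y, z], turn, jaw], ...]. A call has 1 to 12 rows; each row is the pose to reach, as a shift and turn from the pose commanded when the call began, along the tool's axes at that moment, turning the shorter way round; what a row does not reach only later rows make up. A row lasts 1/8 s, in which the tool goes at most 62.5 mm and 10.7 degrees, less where a joint would pass 70% of its speed; a pose out of reach is approached as far as the arm can. A call with a number of a shift or a turn outside -1 to 1 is refused whole. A call with a gripper value outside its range is refused whole. The fingers move at their own pace and stop on an object; FORCE is the grip in N (left out, the last holds). Time passes only in rows, so rows that repeat a pose let the fingers close. It gives the time, the measured TCP pose, the force, the opening and the grip force at its end, in the units of the state.
- observe(): the state, without advancing time (a new reading comes with each control period).
- cams.read_camera(name): name is "side" or "top"; returns the picture (480x640x3 uint8, red, green, blue); there is no depth.
- cams.camera_model(name): a dict with "camera_matrix" (3x3 intrinsics, pixels), "k1" (the pictures are not rectified: a ray, as slopes to the right and down, at radius r is drawn at 1 + k1 r^2 times it, then the intrinsics apply), "pose" (4x4, takes a point from camera to world coordinates). Camera axes: x right, y down, z forward; pixel columns grow to the right and rows downward; lengths in m; the calibration is good to about 2 mm. A picture is of the moment at which its call begins. camera_model takes no time and is no camera call.
- robot.hand_in(): hands the job in; it is judged then, once.
Trained networks look in the newest picture that a camera, given by its name, has taken for a name from the list of things; names that differ only in an ending like _2 or _b are one class to them, and where a whole thing is asked for, a point or a joint stands for the part that bears it (a point fixed in the world has none). Each returns a list of dicts, best first, with "confidence" (0 to 1); they miss things now and then, are a little off and sometimes report something else, mostly with a low value. They report only what shows in the picture. A call takes as long as a camera call.
- models.find_in(target, camera): "position" ([x, y, z] in m, in world coordinates, good to about 4 mm: the middle of the surface that is visible of it).
- models.pinpoint(target, camera): "position" ([x, y, z] in m, in world coordinates, good to about 4 mm: a listed point, or the origin of a listed thing).
The state is a dict: "time": time; "qpos": joint angles; "qvel": joint speeds; "joint_efforts": joint torques, N m; "tool_pos": TCP position; "tool_rot": TCP orientation; "contact_force": force on the tool from outside, world axes, zero at the start; "torque": the same for the moment, N m; "opening": finger opening in m; "grip_force": force on a finger pad.
Only numpy, scipy, OpenCV 4.12 (cv2) and the standard library are available. Lean on these libraries where they do the work, as an engineer would, in place of code of your own. Each camera call takes 0.05 s, during which the arm holds its last target. There are 200 camera calls.

## Task

One well of the tube mixer holds a sample tube, the other three are stoppered: push the black selector lever out of its middle slot, across the neutral channel of the gate and fully home in the corner slot next to the sample tube. Only push it with the fingers: do not grip or force it, and do not engage any other slot on the way. Leave the tube, the stoppers and everything else on the bench where they stand.

Things in the scene. Friction and masses are not known exactly. Their poses are not given: they have to be found in the camera images.
- mixer: tube mixer: white box fixed to the bench, 190 mm (its x) by 220 mm (its y), deck 100 mm above the bench. Origin under its centre; z up, +x is its far side (away from the robot at yaw 0), +y its left seen from the robot. Round wells, 45 mm deep, in the deck's four corners at x = +-72, y = +-85 mm
- gate (a point): centre of the steel gate plate's top, on the mixer's axis 104 mm above the bench. Three slots along x, 16 mm wide, at y = -26, 0, 26 mm, end at x = +-26 mm and are joined at x = 0 by a 16 mm wide channel along y (neutral). So six slot ends, near and far; the four outer ones are the corner slots, each for the well at its corner. The lever starts in the near end of the middle slot
- lever_fore (a joint): fore-and-aft lean of the lever (rad) about a pivot on the mixer's axis 40 mm above the bench: 0 = upright (neutral channel), + leans to the mixer's +x (far), - to -x (near); the slot ends stop it at about +-0.32. The stem crosses the gate at x = about 60 mm x tan(value). Friction only, no spring: stays where left, 1 to 2 N at the grip moves it
- lever_side (a joint): sideways lean of the lever (rad) about the same pivot: 0 = middle slot, + leans to the mixer's +y; +-0.41 is centred in an outer slot, the gate's walls stop it at about +-0.43. A point at height h over the pivot lies at y = h tan(value) / cos(lever_fore), x = h tan(lever_fore). Friction only, 1 to 2 N at the grip, stays where left
- lever_top (a point): top of the lever's black round-ended grip, 161 mm from the pivot (201 mm above the bench when upright). The grip is 22 mm thick and covers the lever from 85 to 161 mm from the pivot; below it is a 12 mm steel stem through the gate
- tube: capped sample tube standing in one of the four wells, 16 mm thick (cap 18 mm), 80 mm long; it sticks 35 mm out of the deck (top 135 mm above the bench). Origin at its foot, 55 mm above the bench. Loose in its well
- plug1: flat grey stopper, head 22 mm across, 53 mm long, closing one of the other wells; its head stands 8 mm over the deck. Origin at its foot, 55 mm above the bench. Loose
- plug2: flat grey stopper, head 22 mm across, 53 mm long, closing one of the other wells; its head stands 8 mm over the deck. Origin at its foot, 55 mm above the bench. Loose
- plug3: flat grey stopper, head 22 mm across, 53 mm long, closing one of the other wells; its head stands 8 mm over the deck. Origin at its foot, 55 mm above the bench. Loose
- pen: marker pen, 147 mm long, 13 mm thick, lying on the bench beside the mixer; origin under it, near mid-length, x along the pen. Bystander, loose
- cap: loose round grey tube cap, 22 mm across, 16 mm high, standing on the bench beside the mixer; origin under its centre. Bystander, loose
- rack: white tube rack full of capped tubes, 100 x 220 mm, 86 mm high, on the left of the bench; origin under its centre. Bystander, loose
- cards: stack of paper cards, about 100 x 140 mm, 18 mm high, on the right; origin under its centre. Bystander, loose
- beaker: open yellow cup, 110 mm across the rim, 110 mm high, on the right; origin under its centre. Bystander, loose
- bottle: closed glass bottle, 72 mm across, 190 mm high, on the right; origin under its centre. Bystander, loose
- jar: closed white jar, 90 mm across, 120 mm high, on the left; origin under its centre. Bystander, loose

How it is judged:
By the outcome, as a careful person would: the job done as asked, in the order asked, and still so for the second after the job is handed in, with the robot touching nothing.
It also fails if it takes over 51 s, if anything falls off the work surface, if the arm or the gripper's body presses on something with over 40 N, if the wrist force passes 120 N, or if a joint passes its speed limit or range.

## Working session

There is one attempt and no reset: what is moved stays moved. The work goes in short steps, Python scripts to look and compute and a shell command to move; the robot and the scene stay as the last step left them, time stands still between calls to the robot, and variables do not carry over. Pictures are saved under pics/ and viewed, at most 10 in all, crops included, and the job is handed in when it is done.

```bash
mkdir -p pics; python3 - <<'E'
from cell import observe,cams,robot,models
import cv2,numpy as np
for c in("top","side"):
    im=cams.read_camera(c);cv2.imwrite(f"pics/{c}0.png",im[:,:,::-1])
    for t in("mixer","gate","lever_top","tube","plug1","cap","pen","bottle","beaker"):
        print(c,t,[(np.round(d["position"],3).tolist(),round(d["confidence"],2)) for d in models.pinpoint(t,c)][:4])
    m=cams.camera_model(c);print(np.round(m["pose"],3).tolist(),np.round(m["camera_matrix"],1).tolist(),m["k1"])
s=observe();print(s["time"],s["tool_pos"],s["tool_rot"],s["opening"])
E
```

```text
top mixer [([0.572, 0.056, -0.004], 0.85)]
top gate [([0.575, 0.055, 0.108], 0.68), ([0.36, -0.348, -0.0], 0.53)]
top lever_top [([0.529, 0.04, 0.194], 0.54)]
top tube [([0.475, 0.112, 0.052], 0.49)]
top plug1 [([0.533, -0.051, 0.053], 0.49), ([0.609, 0.158, 0.059], 0.47)]
top cap [([0.628, -0.079, -0.003], 0.46)]
top pen [([0.514, 0.185, 0.001], 0.67), ([0.427, 0.354, 0.002], 0.55)]
top bottle [([0.498, -0.511, -0.0], 0.87)]
top beaker [([0.614, -0.4, -0.002], 0.86)]
[[0.014, -0.997, 0.081, 0.46], [-1.0, -0.013, 0.008, -0.043], [-0.007, -0.081, -0.997, 1.225], [0.0, 0.0, 0.0, 1.0]] [[450.4, 0.0, 318.9], [0.0, 450.4, 237.0], [0.0, 0.0, 1.0]] -0.013774511517196133
side mixer [([0.572, 0.06, 0.0], 0.64)]
side gate [([0.567, 0.058, 0.105], 0.68)]
side lever_top [([0.531, 0.037, 0.19], 0.64)]
side tube [([0.476, 0.113, 0.052], 0.66)]
side plug1 [([0.538, -0.049, 0.056], 0.59), ([0.613, 0.157, 0.053], 0.53), ([0.671, -0.0, 0.052], 0.51)]
side cap []
side pen [([0.511, 0.196, -0.0], 0.88)]
side bottle [([0.493, -0.511, 0.002], 0.74)]
side beaker [([0.616, -0.403, 0.001], 0.9)]
[[-0.839, -0.342, 0.424, -0.001], [-0.544, 0.558, -0.627, 0.755], [-0.023, -0.756, -0.654, 0.959], [0.0, 0.0, 0.0, 1.0]] [[518.5, 0.0, 321.0], [0.0, 518.5, 246.8], [0.0, 0.0, 1.0]] -0.0744045347061466
1.0 [ 0.14903237 -0.50340432  0.40476129] [3.14145469e+00 3.92678578e-05 2.87806156e-01] 0.09209019115065253
```

View pics/top0.png

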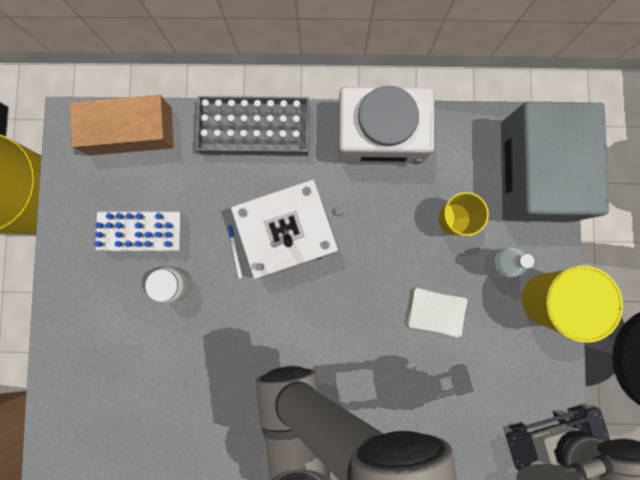

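View pics/side0.png

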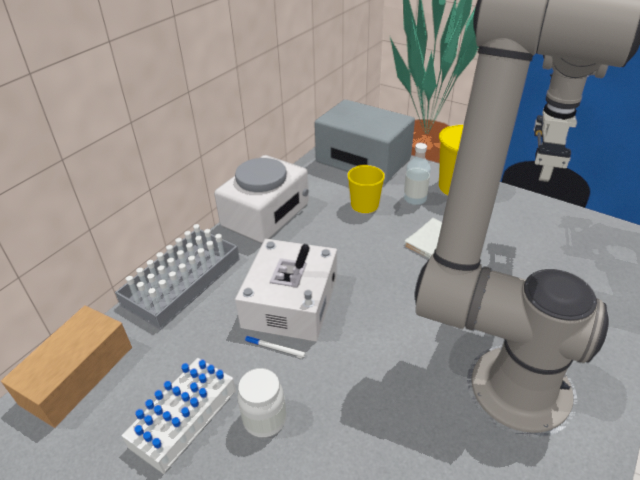

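The top view shows the mixer at about (285,230), turned about 0.33 rad, with the lever grip at (288,240) leaning towards the robot. The tube is in the near-left well (258,267), and the side view agrees (cap at (308,295)). The target is therefore the near end of the +y slot. Next I refine the mixer pose with a fit.

```bash
cat > h.py <<'E'
from cell import observe,cams,robot,models
import cv2,numpy as np
from scipy.optimize import least_squares
def see(cs=("top","side"),names=("lever_top",),n=2):
    out={}
    for _ in range(n):
        for c in cs:
            cams.read_camera(c)
            for t in names:
                out.setdefault(t,[]).extend([np.array(d["position"]) for d in models.pinpoint(t,c) if d["confidence"]>.4])
    return out
def loc(p,P):
    c,s=np.cos(P[2]),np.sin(P[2]); d=np.asarray(p)[:2]-P[:2]
    return np.array([c*d[0]+s*d[1],-s*d[0]+c*d[1]])
E
python3 - <<'E'
from h import *
o=see(names=("gate","mixer","tube","plug1","lever_top"),n=4)
W=np.array([[-72,85],[-72,-85],[72,85],[72,-85]])/1e3
pts=[]
for t in o:
    for p in o[t]:
        if t=="lever_top": continue
        l=loc(p,[.572,.056,.33])
        T=np.zeros(2) if t in("gate","mixer") else W[np.argmin(np.linalg.norm(W-l,axis=1))]
        if np.linalg.norm(l-T)<.02: pts.append((p[:2],T,t))
f=lambda P:np.concatenate([loc(p,P)-T for p,T,_ in pts])
r=least_squares(f,[.572,.056,.33],loss="soft_l1",f_scale=.004);P=r.x
print(len(pts),P,"rms",np.sqrt(np.mean(f(P)**2)))
for p,T,t in pts: print(t,T,np.round((loc(p,P)-T)*1e3,1))
print("lever",[np.round(np.r_[loc(p,P),p[2]]*1e3).tolist() for p in o["lever_top"]])
np.save("P.npy",P);s=observe();print(s["time"],s["contact_force"])
# own check: project the fitted outline and wells into a zoomed top picture
im=cams.read_camera("top")[:,:,::-1].copy();m=cams.camera_model("top")
Ti=np.linalg.inv(m["pose"]);K=np.array(m["camera_matrix"])
def proj(x,y,z):
    c,s_=np.cos(P[2]),np.sin(P[2]);w=Ti@[P[0]+c*x-s_*y,P[1]+s_*x+c*y,z,1];a=w[:2]/w[2];a=a*(1+m["k1"]*(a@a));return K[0,0]*a[0]+K[0,2],K[1,1]*a[1]+K[1,2]
z=5;x0,y0=215,170
big=cv2.resize(im[y0:y0+115,x0:x0+140],None,fx=z,fy=z,interpolation=cv2.INTER_CUBIC)
def dot(q,col): cv2.circle(big,(int((q[0]-x0+.5)*z),int((q[1]-y0+.5)*z)),2,col,-1)
for sx,sy in((1,1),(1,-1),(-1,1),(-1,-1)):
    dot(proj(sx*.095,sy*.11,.1),(0,0,255));dot(proj(sx*.072,sy*.085,.108),(0,255,0));dot(proj(sx*.026,sy*.026,.104),(255,0,255))
    dot(proj(sx*.026,sy*.034,.104),(255,255,0))
cv2.imwrite("pics/fit.png",big)
E
```

```text
42 [0.57191504 0.05468023 0.34539445] rms 0.0025042120949670616
gate [0. 0.] [7.1 0.1]
gate [0. 0.] [-1.7 -0.6]
gate [0. 0.] [4.  3.2]
gate [0. 0.] [-2.2  0.8]
gate [0. 0.] [1.2 0.4]
gate [0. 0.] [0.2 4.8]
gate [0. 0.] [-1.7  1.4]
gate [0. 0.] [ 1.1 -0.1]
gate [0. 0.] [-2.6  1.6]
mixer [0. 0.] [-1.5 -2.2]
mixer [0. 0.] [0.3 4.6]
mixer [0. 0.] [-2.2 -1. ]
mixer [0. 0.] [0.7 6.9]
mixer [0. 0.] [-1.1 -2.1]
mixer [0. 0.] [-0.2  3.5]
mixer [0. 0.] [ 0.8 -0.5]
mixer [0. 0.] [ 5.  -0.5]
mixer [0. 0.] [1.5 1.7]
tube [-0.072  0.085] [-3.   3.1]
tube [-0.072  0.085] [ 0.4 -3. ]
tube [-0.072  0.085] [-1.7  3.3]
tube [-0.072  0.085] [ 0.1 -2.8]
tube [-0.072  0.085] [-2.2  4.3]
tube [-0.072  0.085] [ 2.  -0.7]
tube [-0.072  0.085] [-1.4  0.4]
tube [-0.072  0.085] [-0.1 -3.7]
plug1 [ 0.072 -0.085] [2.5 1.7]
plug1 [-0.072 -0.085] [ 3.1 -0.9]
plug1 [-0.072 -0.085] [-1.5  0.1]
plug1 [ 0.072 -0.085] [-1.5 -2. ]
plug1 [ 0.072 -0.085] [0.7 0.7]
plug1 [ 0.072 -0.085] [-2.5 -0.8]
plug1 [0.072 0.085] [-1.5 -1.7]
plug1 [-0.072 -0.085] [-2.4  1.2]
plug1 [0.072 0.085] [-0.8 -4.2]
plug1 [-0.072 -0.085] [ 4.3 -2.5]
plug1 [ 0.072 -0.085] [ 2.6 -1.2]
plug1 [0.072 0.085] [-2.8 -4.9]
plug1 [-0.072 -0.085] [-0.7  1.3]
plug1 [ 0.072 -0.085] [ 1.3 -1.5]
plug1 [ 0.072 -0.085] [0.2 0.1]
plug1 [0.072 0.085] [ 2.7 -5.6]
lever [[-43.0, -4.0, 193.0], [-47.0, -2.0, 191.0], [-45.0, -1.0, 196.0], [-44.0, -2.0, 190.0], [-259.0, -509.0, 0.0], [-47.0, -1.0, 193.0], [-1.0, 2.0, -3.0], [-47.0, -4.0, 191.0], [-43.0, -4.0, 191.0], [-45.0, -3.0, 194.0]]
3.4 [-0.72366795  0.87364242 -0.10385802]
```

View pics/fit.png

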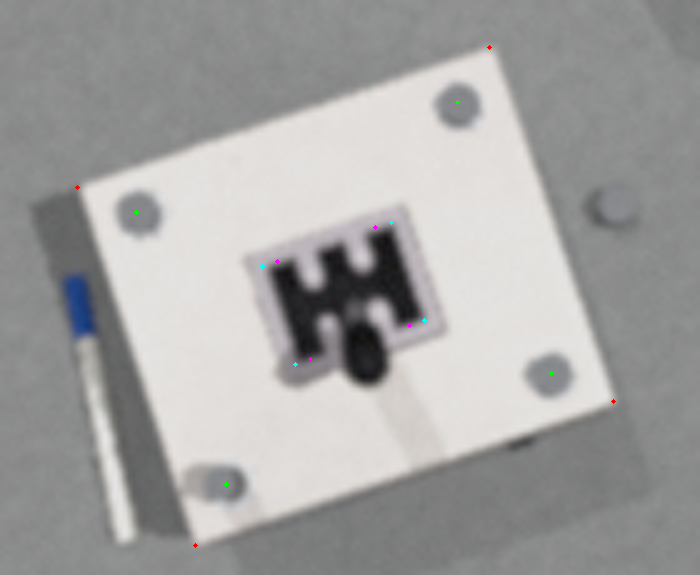

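The fit is good: rms 2.5 mm, with the deck corners, wells and slots overlaid within 2 mm. I'll shut the fingers and use them as one pushing block, 38 mm across and 19 mm deep, aligned with the mixer axes and with the tips about 152 mm up.

```bash
cat >> h.py <<'E'
from scipy.spatial.transform import Rotation as Ro
def rows(*T):
    """each target: local x,y (mm), TCP z (mm)"""
    P=np.load("P.npy");s=observe();R=Ro.from_euler("xyz",s["tool_rot"]).as_matrix();p=np.array(s["tool_pos"])
    print("t",round(s["time"],2),"local",np.round(loc(p,P)*1e3,1),"z",round(p[2]*1e3,1),"F",np.round(s["contact_force"],1),"open",round(s["opening"],4))
    print("turn",round((s["tool_rot"][2]-P[2])/np.pi,4))
    c,q=np.cos(P[2]),np.sin(P[2])
    for x,y,z in T:
        w=np.array([P[0]+(c*x-q*y)/1e3,P[1]+(q*x+c*y)/1e3,z/1e3]); print((x,y,z),np.round(R.T@(w-p)/.4,4).tolist())
def lever(n=2):
    P=np.load("P.npy")
    L=[np.r_[loc(p,P),p[2]]*1e3 for p in see(n=n)["lever_top"] if p[2]>.15]
    print("lever top",np.round(L).tolist(),"med",np.round(np.median(L,axis=0),1))
E
python3 -c "
from h import *
rows((-230,-200,405),(-90,0,405),(-90,0,330))"
```

```text
t 3.45 local [-586.9 -381.9] z 404.7 F [ 1.7  0.1 -0.2] open 0.092
turn -0.0183
(-230, -200, 405) [0.8645, -0.5054, -0.0007]
(-90, 0, 405) [1.1851, -1.0248, -0.0007]
(-90, 0, 330) [1.1851, -1.0248, 0.1868]
```

```bash
python3 -m jog '[[[0.8645,-0.5054,0],-0.0183,1],[[0.8645,-0.5054,0],-0.0183,1],[[0.8645,-0.5054,0],-0.0183,1],[[0.8645,-0.5054,0],-0.0183,1],[[0.8645,-0.5054,0],-0.0183,1],[[0.8645,-0.5054,0],-0.0183,1],[[0.8645,-0.5054,0],-0.0183,1],[[0.8645,-0.5054,0],-0.0183,1],[[0.8645,-0.5054,0],-0.0183,1],[[0.8645,-0.5054,0],-0.0183,1]]' 10; python3 -c "
from h import *
rows((-90,0,405),(-90,0,330))"
```

```text
time: 4.7
tool_pos: [0.4226, -0.2123, 0.4047]
tool_rot: [3.141, 0.0, 0.344]
contact_force: [-0.1, -0.5, -0.3]
opening: 0.0009
grip_force: 0.0
t 4.7 local [-230.9 -200.7] z 404.7 F [-0.1 -0.5 -0.3] open 0.0009
turn -0.0006
(-90, 0, 405) [0.3513, -0.5024, -0.0008]
(-90, 0, 330) [0.3514, -0.5024, 0.1867]
```

```bash
python3 -m jog '[[[0.3513,-0.5024,0],0,1],[[0.3513,-0.5024,0],0,1],[[0.3513,-0.5024,0],0,1],[[0.3513,-0.5024,0],0,1],[[0.3513,-0.5024,0],0,1],[[0.3514,-0.5024,0.09],0,1],[[0.3514,-0.5024,0.1867],0,1],[[0.3514,-0.5024,0.1867],0,1],[[0.3514,-0.5024,0.1867],0,1]]'; python3 -c "
from h import *
rows((-75,0,330),(-24,0,330),(-20.5,0,330));lever(1)
cv2.imwrite('pics/a.png',cv2.resize(cams.read_camera('side')[200:360,200:400,::-1],None,fx=4,fy=3.75))"
```

```text
time: 5.82
tool_pos: [0.4879, 0.0241, 0.3313]
tool_rot: [3.141, -0.001, 0.344]
contact_force: [-0.1, -0.2, 0.6]
opening: 0.0003
grip_force: 0.0
t 5.83 local [-89.4  -0.3] z 331.3 F [-0.1 -0.2  0.6] open 0.0003
turn -0.0006
(-75, 0, 330) [0.0359, -0.0009, 0.0033]
(-24, 0, 330) [0.1634, -0.0011, 0.0035]
(-20.5, 0, 330) [0.1722, -0.0011, 0.0035]
lever top [] med nan
  return _methods._mean(a, axis=axis, dtype=dtype,
  ret = ret.dtype.type(ret / rcount)
```

View pics/a.png

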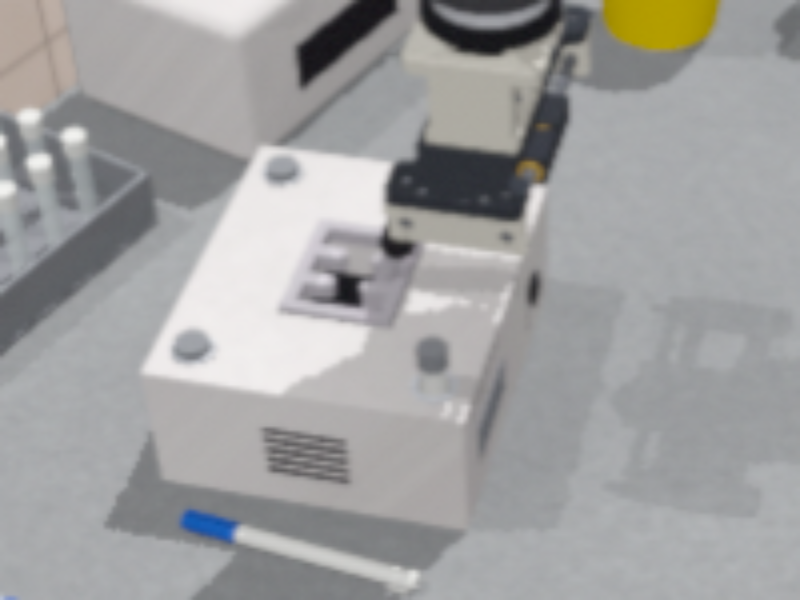

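The side view shows the shut fingers above the near deck, with the black grip at (398,245) just in front of them. The tube and stoppers have not moved. I'll push +x gently, stop short of upright, back away and measure.

```bash
python3 -m jog '[[[0.035,-0.001,0],0,1],[[0.055,-0.001,0],0,1],[[0.075,-0.001,0],0,1],[[0.095,-0.001,0],0,1],[[0.115,-0.001,0],0,1],[[0.13,-0.001,0],0,1],[[0.145,-0.001,0],0,1],[[0.153,-0.001,0],0,1],[[0.158,-0.001,0],0,1],[[0.158,-0.001,0],0,1]]'; python3 -c "
from h import *
rows()
lever(2)"
```

```text
time: 7.32
tool_pos: [0.5469, 0.0471, 0.33]
tool_rot: [3.142, -0.0, 0.345]
contact_force: [-0.7, -0.6, 0.5]
opening: 0.0006
grip_force: 0.3
t 7.33 local [-26.2   1.3] z 330.0 F [-0.7 -0.6  0.5] open 0.0006
turn -0.0
lever top [] med nan
  return _methods._mean(a, axis=axis, dtype=dtype,
  ret = ret.dtype.type(ret / rcount)
```

```bash
python3 -m jog '[[[-0.1,0,0],0,1],[[-0.25,0,0],0,1],[[-0.4,0,0],0,1],[[-0.4,0,0],0,1],[[-0.4,0,0],0,1]]'; python3 -c "
from h import *
lever(3);rows((-75,0,330),(-20.5,0,330))
cv2.imwrite('pics/b.png',cv2.resize(cams.read_camera('top')[170:285,215:355,::-1],None,fx=5,fy=5,interpolation=cv2.INTER_CUBIC))"
```

```text
time: 8.35
tool_pos: [0.3969, -0.0073, 0.3307]
tool_rot: [3.14, -0.002, 0.345]
contact_force: [0.2, -0.1, 0.1]
opening: 0.0004
grip_force: 0.0
lever top [[-3.0, -4.0, 200.0], [-3.0, -3.0, 199.0], [-2.0, -3.0, 200.0], [-2.0, -4.0, 199.0], [-2.0, -3.0, 201.0], [-2.0, -3.0, 200.0]] med [ -2.4  -3.3 200.1]
t 8.95 local [-186.1    1.3] z 330.0 F [-0.5 -0.8 -0.4] open 0.0004
turn 0.0
(-75, 0, 330) [0.2778, 0.0033, -0.0001]
(-20.5, 0, 330) [0.414, 0.0033, -0.0001]
```

View pics/b.png

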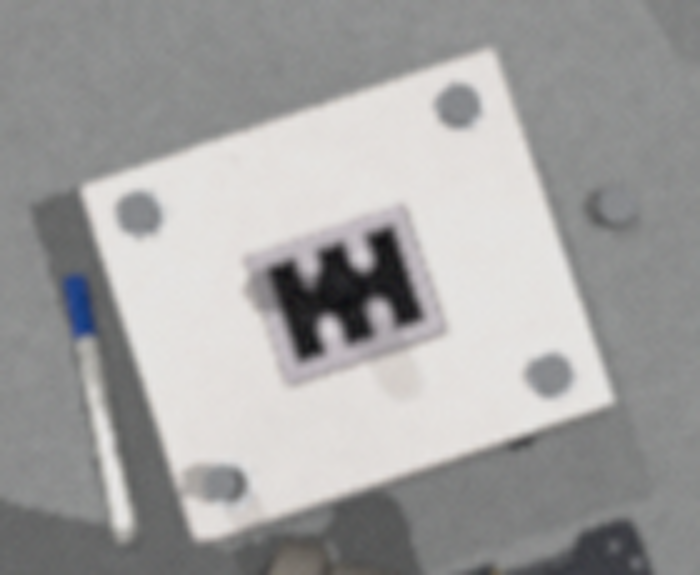

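The top view shows the grip centred at about (343,292), over the neutral channel. lever_top measures (-2.4, -3.3, 200) mm, so it is upright within the channel's play. Since the lever reads y ≈ -3 while in the middle slot, I shift my mixer y by -2.5 mm. Next I go round to its right side.

```bash
python3 -c "
from h import *
P=np.load('P.npy');P[0]+=.0025*np.sin(P[2]);P[1]-=.0025*np.cos(P[2]);np.save('P.npy',P)
rows((-150,-75,330),(-1,-75,330),(-1,-50,330))"
```

```text
t 9.0 local [-186.2    3.8] z 330.0 F [0.5 0.3 0.1] open 0.0006
turn -0.0
(-150, -75, 330) [0.0904, 0.197, -0.0]
(-1, -75, 330) [0.4629, 0.197, -0.0]
(-1, -50, 330) [0.4629, 0.1345, -0.0]
```

```bash
python3 -m jog '[[[0.05,0.1,0],0,1],[[0.09,0.197,0],0,1],[[0.09,0.197,0],0,1],[[0.2,0.197,0],0,1],[[0.33,0.197,0],0,1],[[0.4629,0.197,0],0,1],[[0.4629,0.197,0],0,1],[[0.4629,0.16,0],0,1],[[0.4629,0.1345,0],0,1],[[0.4629,0.1345,0],0,1]]'; python3 -c "
from h import *
rows((-1,-30,330),(-1,0,330),(-1,10,330),(-1,14,330))"
```

```text
time: 10.25
tool_pos: [0.5877, 0.0058, 0.3306]
tool_rot: [3.142, -0.0, 0.346]
contact_force: [0.9, -1.1, -0.1]
opening: 0.0009
grip_force: 0.0
t 10.25 local [ -1.7 -48.8] z 330.6 F [ 0.9 -1.1 -0.1] open 0.0009
turn 0.0003
(-1, -30, 330) [0.0019, -0.0471, 0.0015]
(-1, 0, 330) [0.0019, -0.1221, 0.0015]
(-1, 10, 330) [0.002, -0.1471, 0.0015]
(-1, 14, 330) [0.002, -0.1571, 0.0015]
```

```bash
python3 -m jog '[[[0,-0.03,0],0,1],[[0,-0.047,0],0,1],[[0,-0.06,0],0,1],[[0,-0.073,0],0,1],[[0,-0.086,0],0,1],[[0,-0.1,0],0,1],[[0,-0.11,0],0,1],[[0,-0.12,0],0,1],[[0,-0.12,0],0,1]]'; python3 -c "
from h import *
rows((-1,8,330),(-1,15,330),(-1,22,330))"
```

```text
time: 11.38
tool_pos: [0.5723, 0.0504, 0.3299]
tool_rot: [-3.141, 0.0, 0.346]
contact_force: [-0.1, -0.7, -0.5]
opening: 0.0003
grip_force: 0.2
t 11.38 local [-1.  -1.7] z 329.9 F [-0.1 -0.7 -0.5] open 0.0003
turn 0.0001
(-1, 8, 330) [0.0001, -0.0242, -0.0002]
(-1, 15, 330) [0.0001, -0.0417, -0.0002]
(-1, 22, 330) [0.0001, -0.0592, -0.0002]
```

```bash
python3 -m jog '[[[0,-0.012,0],0,1],[[0,-0.024,0],0,1],[[0,-0.034,0],0,1],[[0,-0.034,0],0,1]]'; python3 -c "
from h import *
rows();lever(1)" 2>/dev/null;  python3 -m jog '[[[0,-0.007,0],0,1],[[0,-0.012,0],0,1],[[0,-0.012,0],0,1]]'; python3 -c "
from h import *
rows()"
```

```text
time: 11.88
tool_pos: [0.5677, 0.0633, 0.33]
tool_rot: [-3.141, 0.0, 0.346]
contact_force: [-0.6, -0.5, -0.5]
opening: 0.0003
grip_force: 0.1
t 11.88 local [-1.1 12. ] z 330.0 F [-0.6 -0.5 -0.5] open 0.0003
turn 0.0001
lever top [[-0.0, 49.0, 191.0]] med [ -0.5  49.  191.2]
time: 12.45
tool_pos: [0.5662, 0.0675, 0.33]
tool_rot: [3.141, -0.0, 0.345]
contact_force: [0.3, -0.6, -0.6]
opening: 0.0002
grip_force: 0.3
t 12.45 local [-1.  16.5] z 330.0 F [ 0.3 -0.6 -0.6] open 0.0002
turn 0.0
```

```bash
python3 -m jog '[[[0,-0.005,0],0,1],[[0,-0.01,0],0,1],[[0,-0.014,0],0,1],[[0,-0.014,0],0,1]]'; python3 -c "
from h import *
rows();lever(2)" 2>/dev/null
```

```text
time: 12.95
tool_pos: [0.5643, 0.0728, 0.33]
tool_rot: [3.142, 0.0, 0.345]
contact_force: [0.2, -0.9, 0.4]
opening: 0.0006
grip_force: 0.3
t 12.95 local [-1.  22.2] z 330.0 F [ 0.2 -0.9  0.4] open 0.0006
turn 0.0
lever top [[-2.0, 59.0, 192.0], [-3.0, 60.0, 190.0]] med [ -2.4  59.5 191. ]
```

```bash
python3 -m jog '[[[0,-0.004,0],0,1],[[0,-0.008,0],0,1],[[0,-0.008,0],0,1]]'; python3 -c "
from h import *
rows();lever(2)" 2>/dev/null
```

```text
time: 13.72
tool_pos: [0.5632, 0.0758, 0.33]
tool_rot: [3.141, 0.0, 0.346]
contact_force: [-0.4, -0.9, 0.1]
opening: 0.0008
grip_force: 0.3
t 13.72 local [-1.  25.3] z 330.0 F [-0.4 -0.9  0.1] open 0.0008
turn 0.0
lever top [[-5.0, 68.0, 191.0], [-4.0, 65.0, 187.0]] med [ -4.9  66.4 188.9]
```

The lever now leans about 0.41 sideways, so it is in line with the left slot. Next the fingers go round to its far side.

```bash
python3 -c "
from h import *
rows((-1,-10,330),(60,-10,330),(60,52,330),(40,52,330))"
```

```text
t 14.12 local [-1.1 25.2] z 330.0 F [ 0.1  0.  -0.5] open 0.0005
turn -0.0
(-1, -10, 330) [0.0002, 0.088, 0.0]
(60, -10, 330) [0.1527, 0.088, 0.0]
(60, 52, 330) [0.1527, -0.067, 0.0]
(40, 52, 330) [0.1027, -0.067, 0.0]
```

```bash
python3 -m jog '[[[0,0.05,0],0,1],[[0,0.088,0],0,1],[[0,0.088,0],0,1],[[0.08,0.088,0],0,1],[[0.155,0.088,0],0,1],[[0.155,0.088,0],0,1],[[0.155,0,0],0,1],[[0.155,-0.067,0],0,1],[[0.155,-0.067,0],0,1]]'; python3 -c "
from h import *
rows((28,52,330),(0,52,330),(-8,52,330));lever(2)
cv2.imwrite('pics/c.png',cv2.resize(cams.read_camera('side')[200:360,200:400,::-1],None,fx=4,fy=3.75))" 2>/dev/null
```

```text
time: 15.25
tool_pos: [0.6113, 0.1232, 0.33]
tool_rot: [-3.141, 0.001, 0.348]
contact_force: [-1.0, -0.3, 0.5]
opening: 0.0003
grip_force: 0.0
t 15.25 local [60.3 53.6] z 330.0 F [-1.  -0.3  0.5] open 0.0003
turn 0.0007
(28, 52, 330) [-0.0807, 0.0039, 0.0002]
(0, 52, 330) [-0.1507, 0.0038, 0.0003]
(-8, 52, 330) [-0.1707, 0.0037, 0.0003]
lever top [[-1.0, 65.0, 191.0], [-2.0, 65.0, 189.0], [-4.0, 65.0, 189.0], [-4.0, 67.0, 189.0]] med [ -3.2  65.1 189.4]
```

View pics/c.png

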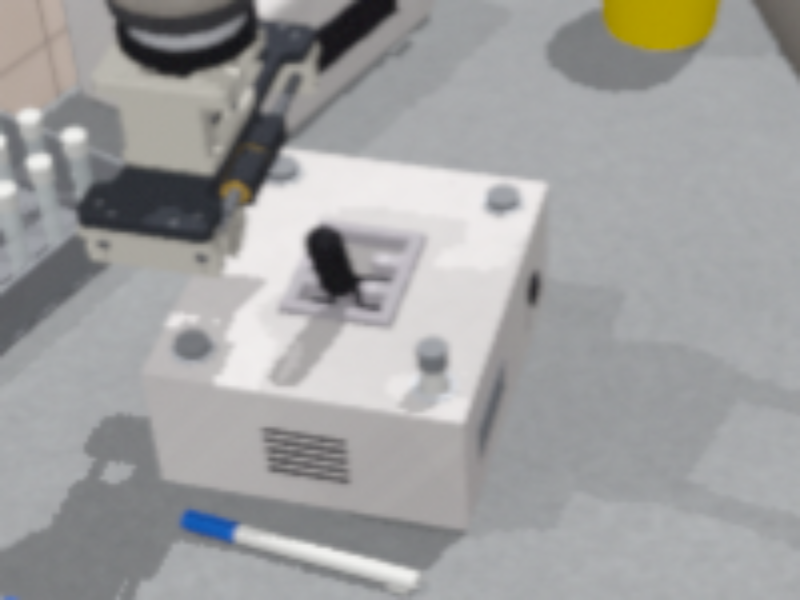

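The side view shows the lever leaning over the left end of the channel (grip at (330,260)), with the fingers on its far side at (155,250). The tube and plugs are in place. Now I push -x.

```bash
python3 -m jog '[[[-0.05,0.003,0],0,1],[[-0.08,0.003,0],0,1],[[-0.093,0.003,0],0,1],[[-0.106,0.003,0],0,1],[[-0.119,0.003,0],0,1],[[-0.132,0.003,0],0,1],[[-0.145,0.003,0],0,1],[[-0.155,0.003,0],0,1],[[-0.163,0.003,0],0,1],[[-0.17,0.003,0],0,1],[[-0.17,0.003,0],0,1]]'; python3 -c "
from h import *
rows();lever(2)" 2>/dev/null
```

```text
time: 17.08
tool_pos: [0.5491, 0.0981, 0.33]
tool_rot: [-3.141, -0.002, 0.345]
contact_force: [2.8, 2.7, -2.4]
opening: 0.0005
grip_force: 2.1
t 17.07 local [-6.8 51.1] z 330.0 F [ 2.8  2.7 -2.4] open 0.0005
turn -0.0
lever top [[-32.0, 69.0, 182.0], [-34.0, 70.0, 184.0]] med [-33.2  69.1 183.3]
```

```bash
python3 -m jog '[[[-0.006,0,0],0,1],[[-0.012,0,0],0,1],[[-0.012,0,0],0,1]]'; python3 -c "
from h import *
rows();lever(2)" 2>/dev/null
```

```text
time: 17.85
tool_pos: [0.5446, 0.0962, 0.33]
tool_rot: [3.141, -0.001, 0.345]
contact_force: [3.5, 2.0, -2.2]
opening: 0.0006
grip_force: 2.1
t 17.85 local [-11.6  50.8] z 330.0 F [ 3.5  2.  -2.2] open 0.0006
turn -0.0001
lever top [[-38.0, 63.0, 179.0], [-39.0, 67.0, 182.0]] med [-38.2  65.  180.6]
```

```bash
python3 -m jog '[[[-0.006,0,0],0,1],[[-0.012,0,0],0,1],[[-0.012,0,0],0,1]]'; python3 -c "
from h import *
rows();lever(2)" 2>/dev/null
```

```text
time: 18.62
tool_pos: [0.5407, 0.0946, 0.3304]
tool_rot: [3.141, -0.004, 0.345]
contact_force: [9.1, 3.3, -4.2]
opening: 0.0004
grip_force: 3.9
t 18.62 local [-15.9  50.6] z 330.4 F [ 9.1  3.3 -4.2] open 0.0004
turn -0.0001
lever top [[-42.0, 65.0, 179.0], [-43.0, 66.0, 177.0]] med [-42.5  65.7 178. ]
```

```bash
python3 -m jog '[[[-0.003,0,0],0,1],[[-0.003,0,0],0,1]]'; python3 -m jog '[[[0.05,0,0],0,1],[[0.15,0,0],0,1],[[0.3,0,0],0,1],[[0.3,0,-0.2],0,1],[[0.3,0,-0.2],0,1]]'; python3 -c "
from h import *
rows();lever(3)
cv2.imwrite('pics/d.png',cv2.resize(cams.read_camera('side')[200:360,200:400,::-1],None,fx=4,fy=3.75))
cv2.imwrite('pics/e.png',cv2.resize(cams.read_camera('top')[170:285,215:355,::-1],None,fx=5,fy=5,interpolation=cv2.INTER_CUBIC))" 2>/dev/null
```

```text
time: 19.27
tool_pos: [0.54, 0.0943, 0.3306]
tool_rot: [3.141, -0.005, 0.345]
contact_force: [10.5, 4.2, -4.1]
opening: 0.0007
grip_force: 5.0
time: 19.9
tool_pos: [0.6525, 0.1347, 0.4114]
tool_rot: [3.141, 0.0, 0.345]
contact_force: [0.2, -0.1, 0.7]
opening: 0.0005
grip_force: 0.0
t 19.9 local [102.9  50.5] z 411.4 F [ 0.2 -0.1  0.7] open 0.0005
turn 0.0
lever top [[-42.0, 66.0, 182.0], [-45.0, 66.0, 180.0], [-43.0, 65.0, 183.0], [-42.0, 66.0, 182.0], [-41.0, 67.0, 183.0], [-47.0, 66.0, 180.0]] med [-42.5  66.3 182. ]
```

View pics/d.png

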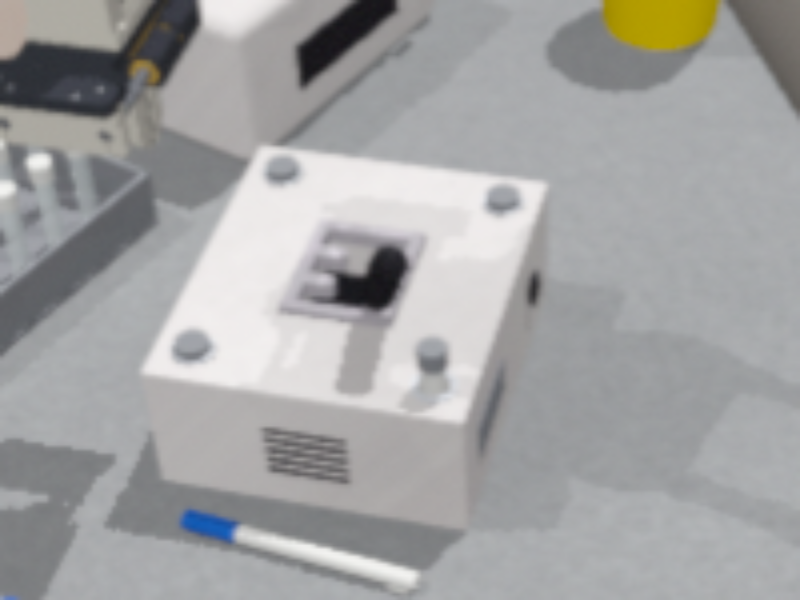

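View pics/e.png

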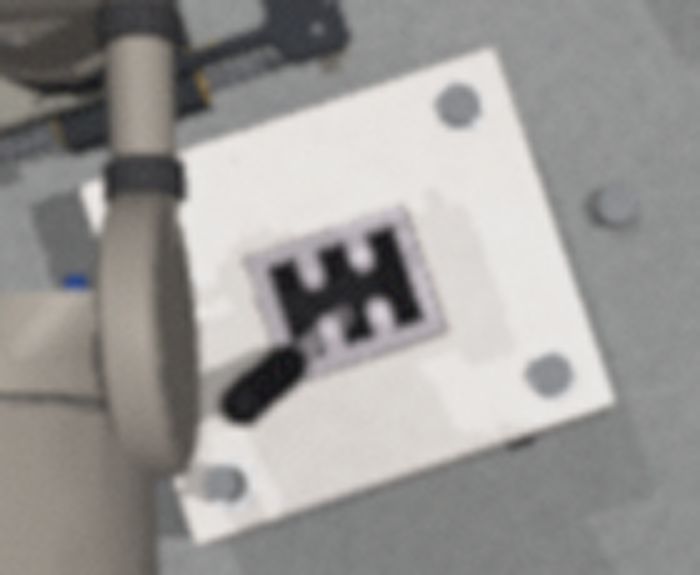

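The side view shows the grip at (388,275) in the near-left corner slot, leaning towards the tube at (432,360), which still stands. The top view shows the stem at the near end of the left slot, with stoppers, cap and pen unmoved. The push force rose from 3 N to 11 N at the end stop, lever_top stayed put, and the fingers are clear.

```bash
python3 -c "
from cell import robot
print(robot.hand_in())"
```

```text
the job is handed in; nothing more can be done
None
```

The lever is pushed home in the near-left corner slot beside the sample tube, with the fingers clear and the tube, stoppers, pen and cap unmoved in the last pictures; the job was handed in at about 20 s of the 51 s allowed.

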